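Finish the service caddy and hold it ready

TASK

Pull the screwdriver up out of its bench holder and lower it, blade down and without dropping it, fully into the upright socket at the end of the service caddy, leaving it standing there while the caddy is still on the bench. Then lift the caddy, screwdriver and all, keeping it level, until it hangs at least 10 cm clear of the bench, and finish while still holding it there, steady and level, carried by nothing but the gripper. Leave the other things on the bench alone.

Things in the scene. Friction and masses are not known exactly. Their poses are not given: they have to be found in the camera images.
- holder: fixed bench holder: dark steel foot 90 x 90 x 10 mm with an upright aluminium block 50 x 50 mm on it, top at 85 mm; one bore 10 mm wide and 75 mm deep down the middle. Origin: centre of the foot's underside, z up
- holder_mouth (a point): centre of the bore's mouth on top of the holder, 85 mm above the bench
- driver: screwdriver, 165 mm long, about 60 g: round steel shaft 6 mm thick and 70 mm long, then a round black handle 25 mm thick and 95 mm long (flat shoulder under it). Starts blade down in the holder, shoulder resting on the holder's top, so the handle stands at 85 to 180 mm above the bench. Origin at the blade tip, z points from the tip to the handle
- driver_grip (a point): point on the screwdriver's axis in the handle, 125 mm from the tip (55 mm above the shoulder), a good place to grip
- caddy: loose black tray, 130 mm along its x by 260 mm along its y, walls 40 mm high and 4 mm thick, about 0.5 kg, with a bridge handle over the middle, a grey screwdriver socket at its +y end and small parts, fixed in it, no higher than 40 mm at its -y end. It balances about under the middle of the handle when the screwdriver is in the socket. Origin: centre of the underside, z up
- caddy_handle (a point): centre of the caddy's aluminium handle bar, 135 mm above the caddy's underside. The bar runs along the caddy's y, 14 mm wide (caddy x), 16 mm tall, on two posts (10 mm thick) centred at y = -58 and +58 mm; between the posts nothing under the bar is higher than 40 mm. Site axes as the caddy's
- caddy_socket (a point): centre of the socket's mouth: grey block 40 x 40 mm, its top 80 mm above the caddy's underside, 105 mm from the caddy's centre towards +y; hole 16 mm wide, 3 mm chamfer, 75 mm deep; the shoulder comes to rest on the block's top, tip 70 mm below the mouth. The nearer handle post ends 42 mm away along y: fingers closing along the caddy's x have room. Axes as the caddy's
- board: bystander: loose green circuit board lying flat, 90 x 140 mm, 10 mm high. Origin: centre of the underside
- tape: bystander: paper-coloured roll of tape lying flat, 90 mm across, 24 mm high. Origin: centre of the underside
- pliers: bystander: pliers with red grips lying flat, 125 mm long, 20 mm high. Origin: between the grips, underside
- partsbin: bystander: small open black bin with white parts, 120 x 90 x 50 mm. Origin: centre of the underside

How it is judged:
By the outcome, as a careful person would: the job done as asked, in the order asked, and still so for the second after the job is handed in, while the arm keeps its last pose, push and grip.
It also fails if it takes over 61 s, if anything falls off the work surface, if the arm or the gripper's body presses on something with over 40 N, if the wrist force passes 120 N, or if a joint passes its speed limit or range.

ROBOT

A 6-joint arm with a two-finger parallel gripper is mounted at the origin on the work surface. World frame = base frame: x ahead of the robot, y to its left, z up, the work surface at z = 0. Lengths are in m, angles in degrees, forces in N, time in s.
With the tool pointing down it reaches from about 0.3 to 0.875 m from the base axis. Payload 6.4 kg.
Tool frame: the origin (TCP) lies midway between the tips of the shut fingers; the grasp point (between the pads) lies 19 mm behind it (robot.hold_point_z is the distance from the TCP to the grasp point, in m); z points along the fingers, y is the line along which they close (so a half turn about z gives the same grasp; the last joint's range is limited). The gripper opens to 88 mm and grips with 3 to 60 N. Pads are 18 mm wide; open, the fingers measure 123 mm over their backs; the gripper's body (75 mm by 187 mm) begins 45 mm behind the grasp point.
Start: joints at [-77.08, 10.359, 92.074, -0, 77.567, -11.82], TCP at [0.241, -0.522, 0.199] pointing down, gripper open.
Joint ranges: [-171.53, 171.53], [-51.25, 118.39], [17.06, 147.69], [-65.23, 245.23], [0, 150.52], [-178.68, 178.68]. Speed limits (degrees/s): [147.25, 147.25, 172.46, 180, 180, 180].

INTERFACE

Orientations are given as a 3x3 rotation matrix whose columns are the frame's x, y, z axes.
In Python, from workcell import robot gives the robot as it stands.
- The arm moves only by the tool drive_tool, never from a script. Its argument "targets" is a list of rows, each a list of 7 numbers: the shift along the tool's x, y, z in units of 40 mm (1.0 is 40 mm), then the turn, a rotation vector about the tool's x, y, z in units of 6 degrees (1.0 is 6 degrees), then the finger opening in mm, from 0 to 88.1. A call has 1 to 12 rows; each row is the pose to reach, as a shift and turn from the pose commanded when the call began, along the tool's axes at that moment; what a row does not reach only later rows make up. A row lasts 1/12 s, in which the tool goes at most 41.7 mm and 7.16 degrees, less where a joint would pass 70% of its speed; a pose out of reach is approached as far as the arm can. A call with a gripper value outside its range is refused whole. The fingers move at their own pace and stop on an object; "grip_force" is the grip in N (left out, the last holds). Time passes only in rows, so rows that repeat a pose let the fingers close. It gives the time, the measured TCP pose, the force, the opening and the grip force at its end, in the units of the state.
- robot.observe(): the state, without advancing time (a new reading comes with each control period).
- robot.snapshot(name): name is "scene" or "top"; returns a dict with "color" (480x640x3 uint8, red, green, blue), "fx", "fy", "cx", "cy" (pixels), "extrinsics" (4x4, takes a point from world to camera coordinates). Camera axes: x right, y up, looking along -z (the intrinsics and any distortion apply to the point x, -y, -z); pixel columns grow to the right and rows downward; lengths in m; the calibration is good to about 2 mm. A picture is of the moment at which its call begins. There is no depth.
- robot.sign_off(): hands the job in; it is judged then, once.
Trained networks look in a picture, given as the dict that the camera call returned (one of the last four; its "shot" number tells which), for a name from the list of things; names that differ only in an ending like _2 or _b are one class to them, and where a whole thing is asked for, a point or a joint stands for the part that bears it (a point fixed in the world has none). Each returns a list of dicts, best first, with "conf" (0 to 1); they miss things now and then, are a little off and sometimes report something else, mostly with a low value. They report only what shows in the picture. A call takes as long as a camera call.
- robot.spot_in(picture, target): "location" ([row, column] in pixels, amid what is visible of it).
The state is a dict: "time": time; "q": joint angles; "dq": joint speeds; "effort": joint torques, N m; "ee_pos": TCP position; "tcp_rot": TCP orientation; "ft_force": force on the tool from outside, world axes, zero at the start; "torque": the same for the moment, N m; "finger_gap": finger opening in m; "gripper_force": force on a finger pad.
Only numpy, scipy, OpenCV 4.12 (cv2) and the standard library are available. Lean on these libraries where they do the work, as an engineer would, in place of code of your own. Each camera call takes 0.05 s, during which the arm holds its last target. There are 200 camera calls.

## Working session

There is one attempt and no reset: what is moved stays moved. The work goes in short steps, Python scripts to look and compute and a tool call to move; the robot and the scene stay as the last step left them, time stands still between calls to the robot, and variables do not carry over. Pictures are saved under pics/ and viewed, at most 10 in all, crops included, and the job is handed in when it is done.

Besides the shell and the picture viewer there is one more tool, called after "Call:" as a command line: name --pt "numbers of a row" for each row, then --argument value for the rest. drive_tool: Moves the arm, as the interface text tells. Its arguments: {"type":"object","properties":{"targets":{"type":"array","items":{"type":"array","items":{"type":"number"}}},"grip_force":{"type":"number"}},"required":["targets"]}

```bash
mkdir -p pics
cat > h.py <<'E'
import numpy as np, cv2
from workcell import robot
def snap(n,f=None):
    p=robot.snapshot(n)
    if f: cv2.imwrite('pics/'+f,p['color'][:,:,::-1])
    return p
def ray(p,rc):
    r,c=rc; E=np.array(p['extrinsics']); R=E[:3,:3]; o=-R.T@E[:3,3]
    d=R.T@np.array([(c-p['cx'])/p['fx'],-(r-p['cy'])/p['fy'],-1]); return o,d
def atz(p,rc,z):
    o,d=ray(p,rc); return o+d*(z-o[2])/d[2]
def proj(p,X):
    E=np.array(p['extrinsics']); X=np.atleast_2d(X); c=X@E[:3,:3].T+E[:3,3]
    return np.c_[p['cy']+p['fy']*c[:,1]/c[:,2], p['cx']-p['fx']*c[:,0]/c[:,2]]
def tri(a,b):
    A=np.zeros((3,3));v=np.zeros(3)
    for o,d in (a,b):
        d=d/np.linalg.norm(d);P=np.eye(3)-np.outer(d,d);A+=P;v+=P@o
    return np.linalg.solve(A,v)
E
python3 - <<'E'
from h import *
np.set_printoptions(precision=4,suppress=True)
Z=dict(holder=.04,holder_mouth=.085,driver=.13,driver_grip=.14,caddy=.03,caddy_handle=.135,caddy_socket=.08,board=.01,tape=.024,pliers=.02,partsbin=.05)
P={n:snap(n,n+'0.png') for n in('scene','top')}
for n,p in P.items():
    print(n,[p.get(k) for k in('fx','fy','cx','cy')],[k for k in p], 'cam',ray(p,(0,0))[0])
for t,z in Z.items():
    rr={}
    for n,p in P.items():
        L=robot.spot_in(p,t)
        for k in L[:2]: print(t,n,round(k['conf'],2),np.round(k['location'],1),atz(p,k['location'],z))
        if L: rr[n]=ray(p,L[0]['location'])
    if len(rr)==2: print('   tri',tri(*rr.values()))
s=robot.observe(); print(s['ee_pos'],s['tcp_rot'],robot.hold_point_z,s['ft_force'],s['finger_gap'])
E
```

```text
scene [580.7385475675452, 580.7385475675452, 309.09782144770617, 232.37798385679275] ['color', 'fx', 'fy', 'cx', 'cy', 'extrinsics', 'shot'] cam [ 1.401  -0.6627  0.9988]
top [518.4773863281486, 518.4773863281486, 322.2266705573799, 240.64295750429605] ['color', 'fx', 'fy', 'cx', 'cy', 'extrinsics', 'shot'] cam [0.4399 0.0053 1.574 ]
holder scene 0.93 [197.2 345.5] [0.494  0.1942 0.04  ]
holder top 0.82 [289.1 257.3] [0.4764 0.1913 0.04  ]
   tri [0.4807 0.1978 0.0295]
holder_mouth scene 0.96 [200.1 344.6] [0.5443 0.1441 0.085 ]
holder_mouth scene 0.37 [279.6 242.9] [ 0.6175 -0.217   0.085 ]
holder_mouth top 0.79 [291.8 259.8] [0.4677 0.1785 0.085 ]
holder_mouth top 0.56 [262.4 383.5] [ 0.5572 -0.175   0.085 ]
   tri [0.4755 0.1946 0.0176]
driver scene 0.81 [164.1 346.3] [0.4737 0.2098 0.13  ]
driver top 0.5 [287.1 249.4] [0.4794 0.2025 0.13  ]
driver top 0.33 [285.9 258.2] [0.4831 0.1782 0.13  ]
   tri [0.4799 0.2025 0.1363]
driver_grip scene 0.58 [163.7 347.6] [0.4851 0.2036 0.14  ]
driver_grip top 0.63 [287.9 249.3] [0.477  0.2013 0.14  ]
   tri [0.4792 0.2046 0.136 ]
caddy scene 
[... 762 characters left out ...]
4 ]
tape scene 0.31 [319.3  99.2] [ 0.4699 -0.4988  0.024 ]
tape top 0.78 [182.3 280.3] [0.8022 0.1327 0.024 ]
tape top 0.17 [289.1 248. ] [0.4764 0.2209 0.024 ]
   tri [0.7874 0.1186 0.0406]
pliers scene 0.55 [176.8 430.9] [0.5568 0.468  0.02  ]
pliers top 0.59 [267.  160.4] [0.5385 0.4859 0.02  ]
pliers top 0.48 [260.7 384.6] [ 0.5675 -0.1862  0.02  ]
   tri [ 0.5395  0.4918 -0.0003]
partsbin scene 0.72 [319.2  97.4] [ 0.4921 -0.506   0.05  ]
partsbin top 0.65 [296.9 487.4] [ 0.4634 -0.4834  0.05  ]
   tri [ 0.4624 -0.4975  0.0165]
[ 0.2406 -0.5222  0.1991] [[ 0.9082  0.4185 -0.    ]
 [ 0.4185 -0.9082  0.    ]
 [-0.     -0.     -1.    ]] 0.0187 [ 0.1445 -0.1699 -0.453 ] 0.08822252732772293
```

View pics/top0.png

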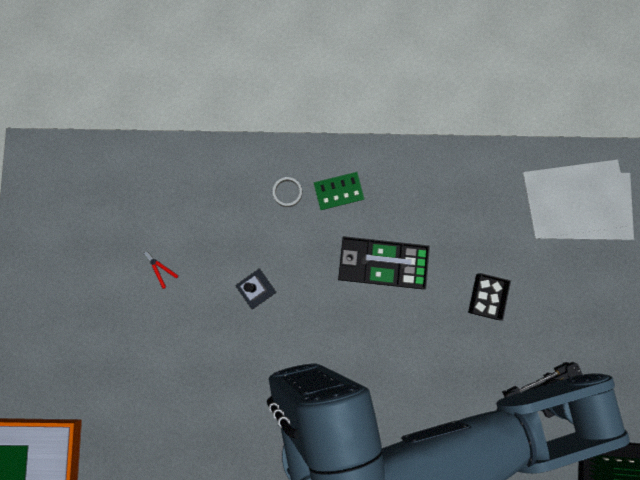

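View pics/scene0.png

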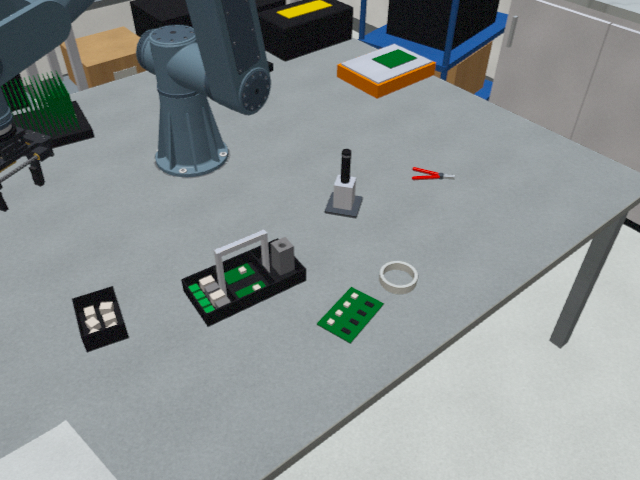

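The top view shows the caddy centred near (row 263, col 384), its socket near (257, 349) at the +y (left) end and the bar running from col 366 to 411. The driver in its holder is near (288, 250). In the scene view the driver handle is at (165, 346) and the socket top at (243, 282). Next I'll take enlarged crops for finer pixel positions.

Run:
```python
from h import *
a=cv2.imread('pics/top0.png'); b=cv2.imread('pics/scene0.png')
def cr(i,r,c,h,w,s): return cv2.resize(i[r:r+h,c:c+w],(w*s,h*s),interpolation=cv2.INTER_CUBIC)
m=np.zeros((600,800,3),np.uint8)
for im,(y,x) in ((cr(a,230,335,60,100,4),(0,0)),(cr(a,262,230,50,50,6),(0,410)),(cr(b,225,175,100,135,4),(250,0)),(cr(b,142,320,80,50,4),(310,560))):
    m[y:y+im.shape[0],x:x+im.shape[1]]=im
cv2.imwrite('pics/m1.png',m)
```

```text
Traceback (most recent call last):
ValueError: could not broadcast input array from shape (400,540,3) into shape (350,540,3)
```

Run:
```python
from h import *
a=cv2.imread('pics/top0.png'); b=cv2.imread('pics/scene0.png')
def cr(i,r,c,h,w,s): return cv2.resize(i[r:r+h,c:c+w],(w*s,h*s),interpolation=cv2.INTER_CUBIC)
m=np.zeros((600,800,3),np.uint8)
for im,(y,x) in ((cr(a,230,335,60,100,4),(0,0)),(cr(a,262,230,50,50,6),(0,410)),(cr(b,228,175,87,135,4),(250,0)),(cr(b,142,320,70,50,4),(310,560))):
    m[y:y+im.shape[0],x:x+im.shape[1]]=im
cv2.imwrite('pics/m1.png',m)
```

```text
(no output)
```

View pics/m1.png

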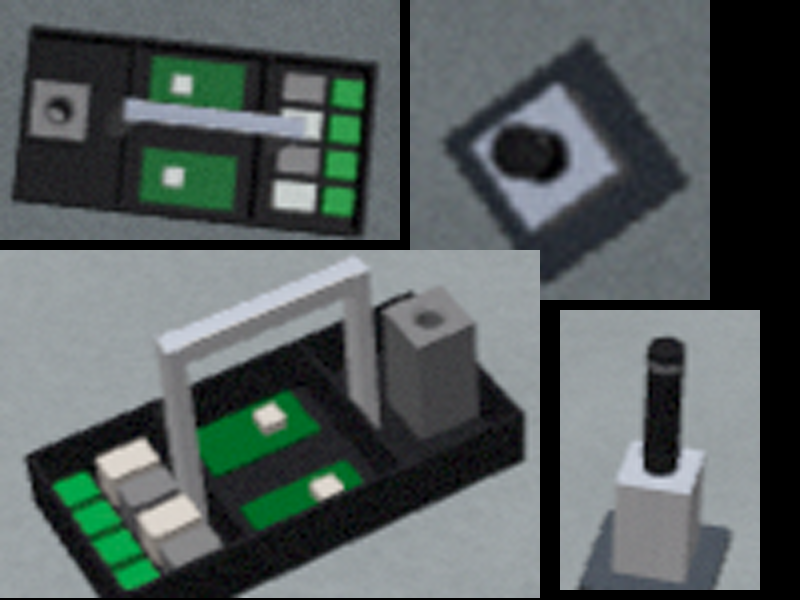

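The crops show the socket hole in the top view at about (257.1, 349.1), with bar ends at (257.6, 366.1) and (261.6, 411.1). In the scene view the socket hole is at (245, 282.3), the bar ends at (251.6, 216.8) and (231.4, 264.6), and the driver's top at (150.7, 346.3). Now I'll convert these to positions.

Run:
```python
from h import *
np.set_printoptions(precision=4,suppress=True)
P={n:snap(n) for n in('scene','top')}
o=lambda r,c,y,x,s:(lambda Y,X:(r+(Y-y+.5)/s-.5,c+(X-x+.5)/s-.5))
T=o(230,335,0,0,4);D=o(262,230,0,410,6);S=o(228,175,250,0,4);H=o(142,320,310,560,4)
def two(n,a,b,z): print(n,atz(P['top'],a,z),atz(P['scene'],b,z),'tri',tri(ray(P['top'],a),ray(P['scene'],b)))
two('socket',T(109,58),S(319,430),.08)
two('barR(-y)',T(127,305),S(346,168),.143)
two('barL(+y)',T(110,125),S(264,359),.143)
two('drvtop',D(150,519),H(345,666),.180)
two('shoulder',D(158,545),H(464,661),.085)
for n,c in (('caddycorners',[(27,32),(65,377),(235,360),(203,13)]),):
  q=np.array([atz(P['top'],T(y,x),.04) for x,y in [(32,27),(377,65),(360,235),(13,203)]]); print(q,q.mean(0))
q=np.array([atz(P['top'],D(y,x),.085) for x,y in [(555,84),(622,168),(530,234),(470,150)]]); print('holdertop',q,q.mean(0))
```

```text
socket [ 0.5721 -0.0761  0.08  ] [ 0.5762 -0.0792  0.08  ] tri [ 0.5725 -0.0765  0.0758]
barR(-y) [ 0.5566 -0.2438  0.143 ] [ 0.5617 -0.2426  0.143 ] tri [ 0.5578 -0.2427  0.1402]
barL(+y) [ 0.5666 -0.1191  0.143 ] [ 0.5711 -0.1229  0.143 ] tri [ 0.5668 -0.1198  0.1384]
drvtop [0.4794 0.2001 0.18  ] [0.4805 0.2002 0.18  ] tri [0.4796 0.2005 0.1794]
shoulder [0.4785 0.2009 0.085 ] [0.4797 0.2021 0.085 ] tri [0.479  0.2016 0.0847]
[[ 0.6368 -0.0584  0.04  ]
 [ 0.6121 -0.3156  0.04  ]
 [ 0.4858 -0.3018  0.04  ]
 [ 0.5056 -0.0457  0.04  ]] [ 0.5601 -0.1804  0.04  ]
holdertop [[0.5138 0.1972 0.085 ]
 [0.4743 0.1641 0.085 ]
 [0.4424 0.2069 0.085 ]
 [0.4817 0.2367 0.085 ]] [0.478  0.2012 0.085 ]
```

Call:
drive_tool --pt "1 -1.1 -0.6 0 0 -0.8 88" --pt "2 -2.2 -1.2 0 0 -1.6 88" --pt "3 -3.2 -2 0 0 -2.4 88" --pt "3.7 -4 -2.5 0 0 -3.2 88" --pt "4.4 -4.7 -2.5 0 0 -4 88" --pt "5 -5.4 -2.5 0 0 -4.7 88" --pt "5.7 -6.1 -2.5 0 0 -5.4 88" --pt "6.3 -6.8 -2.5 0 0 -6 88" --pt "7 -7.5 -2.5 0 0 -6.6 88" --pt "7.6 -8.2 -2.5 0 0 -7.2 88" --pt "8.2 -8.9 -2.5 0 0 -7.8 88" --pt "8.8 -9.5 -2.5 0 0 -8.4 88" --grip_force 20

```text
time: 2.3
ee_pos: [0.3902, -0.0617, 0.2994]
tcp_rot: [[0.254, 0.967, 0.002], [0.967, -0.254, -0.001], [-0.0, 0.002, -1.0]]
ft_force: [1.5, 0.3, -1.5]
finger_gap: 0.0881
gripper_force: 0.0
```

```bash
cat >> h.py <<'E'
def go(x,y,z,yaw=-5,**k):
    "print remaining move in tool units; yaw = angle of tool y"
    s=robot.observe(); R=np.array(s['tcp_rot']); a=np.radians(yaw)
    Y=np.array([np.cos(a),np.sin(a),0]);Z=np.array([0,0,-1.]);W=np.c_[np.cross(Y,Z),Y,Z]
    from scipy.spatial.transform import Rotation as Ro
    d=R.T@(np.array([x,y,z])-s['ee_pos'])/.04
    t=Ro.from_matrix(R.T@W).as_rotvec(degrees=True)/6
    print('move',np.round(d,3),'turn',np.round(t,3),'pos',np.round(s['ee_pos'],4),'t',s['time'],'gap',np.round(s['finger_gap'],4),'F',np.round(s['ft_force'],1))
E
python3 -c "
from h import *
go(.479,.201,.26)"
```

```text
move [6.916 0.478 0.984] turn [ 0.015  0.005 -1.617] pos [ 0.3902 -0.0617  0.2994] t 2.3 gap 0.0881 F [ 1.5  0.3 -1.5]
```

Call:
drive_tool --pt "0.7 0 0.1 0 0 -0.4 88" --pt "1.4 0.1 0.2 0 0 -0.8 88" --pt "2.1 0.1 0.3 0 0 -1.2 88" --pt "2.8 0.2 0.4 0 0 -1.6 88" --pt "3.5 0.2 0.5 0 0 -1.6 88" --pt "4.2 0.3 0.6 0 0 -1.6 88" --pt "4.9 0.35 0.7 0 0 -1.6 88" --pt "5.6 0.4 0.8 0 0 -1.6 88" --pt "6.2 0.44 0.9 0 0 -1.6 88" --pt "6.7 0.48 1 0 0 -1.6 88" --pt "6.9 0.48 1 0 0 -1.6 88" --pt "6.9 0.48 1 0 0 -1.6 88"

```text
time: 3.3
ee_pos: [0.4793, 0.1994, 0.2585]
tcp_rot: [[0.09, 0.996, -0.001], [0.996, -0.09, -0.0], [-0.0, -0.001, -1.0]]
ft_force: [-1.3, 0.5, -0.6]
finger_gap: 0.0882
gripper_force: 0.0
```

```bash
python3 -c "
from h import *
go(.479,.201,.122)"
```

```text
move [ 0.041 -0.007  3.412] turn [-0.009  0.001 -0.023] pos [0.4793 0.1994 0.2585] t 3.3 gap 0.0882 F [-1.3  0.5 -0.6]
```

Call:
drive_tool --pt "0.04 0 0.5 0 0 0 88" --pt "0.04 0 1 0 0 0 88" --pt "0.04 0 1.5 0 0 0 88" --pt "0.04 0 2 0 0 0 88" --pt "0.04 0 2.5 0 0 0 88" --pt "0.04 0 2.9 0 0 0 88" --pt "0.04 0 3.2 0 0 0 88" --pt "0.04 0 3.4 0 0 0 88" --pt "0.04 0 3.4 0 0 0 88"

```text
time: 4.05
ee_pos: [0.4787, 0.1989, 0.1216]
tcp_rot: [[0.092, 0.996, -0.002], [0.996, -0.092, -0.001], [-0.001, -0.002, -1.0]]
ft_force: [-0.4, -0.2, -0.3]
finger_gap: 0.0881
gripper_force: 0.0
```

Call:
drive_tool --pt "0 0 0 0 0 0 15" --pt "0 0 0 0 0 0 15" --pt "0 0 0 0 0 0 15" --pt "0 0 0 0 0 0 15" --pt "0 0 0 0 0 0 15" --pt "0 0 0 0 0 0 15" --pt "0 0 0 0 0 0 15" --pt "0 0 0 0 0 0 15" --pt "0 0 0 0 0 0 15" --pt "0 0 0 0 0 0 15" --pt "0 0 0 0 0 0 15" --pt "0 0 0 0 0 0 15" --grip_force 25

```text
time: 5.05
ee_pos: [0.4796, 0.1998, 0.1228]
tcp_rot: [[0.092, 0.996, -0.0], [0.996, -0.092, -0.0], [-0.0, -0.0, -1.0]]
ft_force: [-0.9, -0.3, 1.2]
finger_gap: 0.024
gripper_force: 25.0
```

```bash
python3 -c "
from h import *
go(.479,.201,.25)
snap('scene','s2.png')
im=cv2.imread('pics/s2.png')[110:220,280:410];cv2.imwrite('pics/s2c.png',cv2.resize(im,None,fx=4,fy=4))"
```

```text
move [ 0.028 -0.017 -3.18 ] turn [-0.001  0.    -0.043] pos [0.4796 0.1998 0.1228] t 5.05 gap 0.024 F [-0.9 -0.3  1.2]
```

View pics/s2c.png

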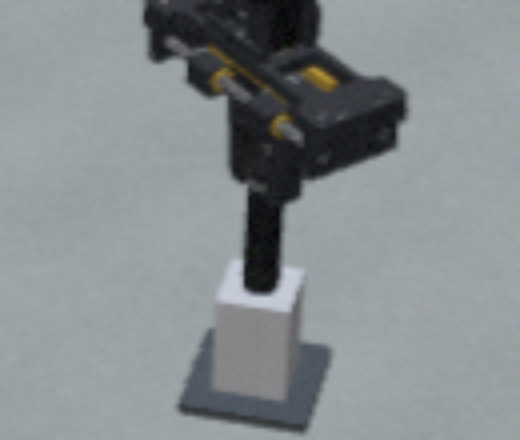

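The crop shows the driver gripped mid-handle and still upright in the holder block (mouth near crop (280, 262)), with a gap of 24 mm. I'll lift straight up.

Call:
drive_tool --pt "0 0 -0.2 0 0 0 15" --pt "0 0 -0.4 0 0 0 15" --pt "0 0 -0.6 0 0 0 15" --pt "0 0 -0.9 0 0 0 15" --pt "0 0 -1.2 0 0 0 15" --pt "0 0 -1.5 0 0 0 15" --pt "0 0 -1.8 0 0 0 15" --pt "0 0 -2.1 0 0 0 15" --pt "0 0 -2.4 0 0 0 15" --pt "0 0 -2.6 0 0 0 15" --pt "0 0 -2.75 0 0 0 15" --pt "0 0 -2.75 0 0 0 15"

```text
time: 6.1
ee_pos: [0.4803, 0.2, 0.2344]
tcp_rot: [[0.092, 0.996, 0.002], [0.996, -0.092, 0.0], [0.001, 0.002, -1.0]]
ft_force: [-1.1, -1.2, -1.0]
finger_gap: 0.0243
gripper_force: 25.0
```

```bash
python3 -c "
from h import *
go(.573,-.0765,.233)"
```

```text
move [-6.671  2.94   0.038] turn [ 0.021 -0.006 -0.043] pos [0.4803 0.2    0.2344] t 6.1 gap 0.0243 F [-1.1 -1.2 -1. ]
```

Call:
drive_tool --pt "-0.4 0.2 0 0 0 0 15" --pt "-1 0.45 0 0 0 0 15" --pt "-1.7 0.75 0 0 0 0 15" --pt "-2.4 1.05 0 0 0 0 15" --pt "-3.1 1.35 0 0 0 0 15" --pt "-3.8 1.65 0 0 0 0 15" --pt "-4.5 2 0 0 0 0 15" --pt "-5.2 2.3 0 0 0 0 15" --pt "-5.8 2.55 0 0 0 0 15" --pt "-6.3 2.78 0 0 0 0 15" --pt "-6.6 2.9 0 0 0 0 15" --pt "-6.67 2.94 0 0 0 0 15"

```text
time: 7.1
ee_pos: [0.5722, -0.0785, 0.2319]
tcp_rot: [[0.094, 0.996, -0.001], [0.996, -0.094, 0.0], [0.0, -0.001, -1.0]]
ft_force: [-0.2, 1.9, -1.0]
finger_gap: 0.0243
gripper_force: 25.0
```

Call:
drive_tool --pt "0 0 0 0 0 0 15" --pt "0 0 0 0 0 0 15" --pt "0 0 0 0 0 0 15" --pt "0 0 0 0 0 0 15"

```text
time: 7.43
ee_pos: [0.572, -0.0754, 0.2329]
tcp_rot: [[0.09, 0.996, 0.0], [0.996, -0.09, 0.0], [0.0, -0.0, -1.0]]
ft_force: [0.3, 0.6, -0.2]
finger_gap: 0.0241
gripper_force: 25.0
```

```bash
python3 -c "
from h import *
go(.573,-.0765,.233)
p=snap('scene','s3.png');q=snap('top','t3.png')
go(.573,-.0765,.233)
s=robot.observe(); e=np.array(s['ee_pos'])
print('expected tip', proj(p,e+[0,0,-.106]),'socket',proj(p,[.573,-.0765,.08]))
m=np.zeros((600,800,3),np.uint8)
a=cv2.imread('pics/s3.png')[155:305,190:340];m[:600,:600]=cv2.resize(a,None,fx=4,fy=4,interpolation=cv2.INTER_CUBIC)
b=cv2.imread('pics/t3.png')[225:295,335:385];m[:280,600:]=cv2.resize(b,None,fx=4,fy=4)
cv2.imwrite('pics/m3.png',m)"
```

```text
move [-0.026  0.027 -0.002] turn [-0.    -0.002 -0.028] pos [ 0.572  -0.0754  0.2329] t 7.4333 gap 0.0241 F [ 0.3  0.6 -0.2]
move [-0.018  0.023  0.001] turn [ 0.002 -0.    -0.031] pos [ 0.5722 -0.0757  0.233 ] t 7.5333 gap 0.0245 F [-0.1 -0.4  0.4]
expected tip [[228.19952932 281.72637378]] socket [[243.67327997 282.24680711]]
```

View pics/m3.png

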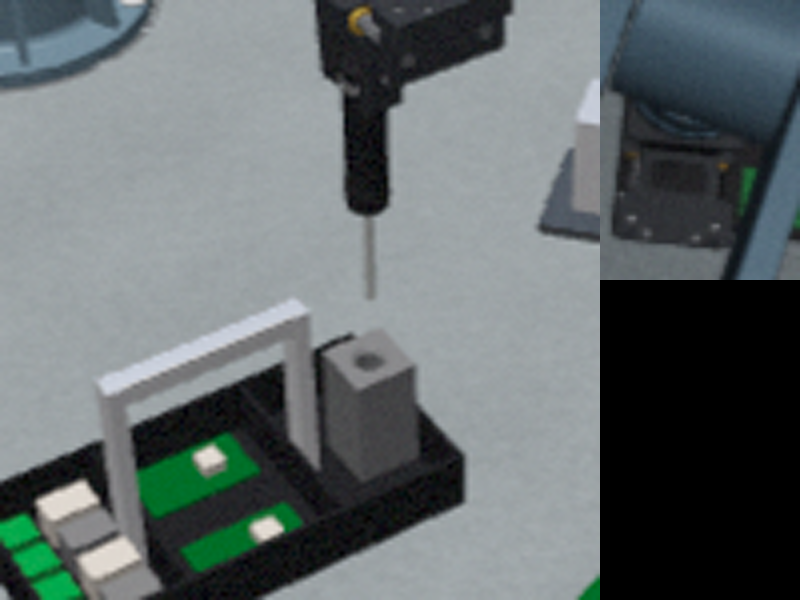

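The blade tip is at full-image (229.4, 282.4) and the socket hole at (244.9, 282.4). Both sit the same amount off their predicted positions, so the driver is aligned to about 1 mm. I'll lower it.

Call:
drive_tool --pt "0 0 0.2 0 0 0 15" --pt "0 0 0.4 0 0 0 15" --pt "0 0 0.6 0 0 0 15" --pt "0 0 0.8 0 0 0 15" --pt "0 0 1.0 0 0 0 15" --pt "0 0 1.2 0 0 0 15" --pt "0 0 1.4 0 0 0 15" --pt "0 0 1.5 0 0 0 15" --pt "0 0 1.6 0 0 0 15" --pt "0 0 1.7 0 0 0 15" --pt "0 0 1.7 0 0 0 15" --pt "0 0 1.7 0 0 0 15"

```text
time: 8.53
ee_pos: [0.5723, -0.0767, 0.1648]
tcp_rot: [[0.092, 0.996, 0.0], [0.996, -0.092, -0.0], [0.0, 0.0, -1.0]]
ft_force: [-0.0, -0.0, 0.1]
finger_gap: 0.0242
gripper_force: 25.0
```

```bash
python3 -c "
from h import *
go(.573,-.0765,.118)"
```

```text
move [0.006 0.017 1.171] turn [ 0.    -0.    -0.044] pos [ 0.5723 -0.0767  0.1648] t 8.5333 gap 0.0242 F [-0.  -0.   0.1]
```

Call:
drive_tool --pt "0 0 0.2 0 0 0 15" --pt "0 0 0.4 0 0 0 15" --pt "0 0 0.6 0 0 0 15" --pt "0 0 0.75 0 0 0 15" --pt "0 0 0.9 0 0 0 15" --pt "0 0 1.0 0 0 0 15" --pt "0 0 1.06 0 0 0 15" --pt "0 0 1.1 0 0 0 15" --pt "0 0 1.13 0 0 0 15" --pt "0 0 1.15 0 0 0 15" --pt "0 0 1.16 0 0 0 15" --pt "0 0 1.17 0 0 0 15"

```text
time: 9.53
ee_pos: [0.5724, -0.0767, 0.1183]
tcp_rot: [[0.092, 0.996, 0.001], [0.996, -0.092, -0.0], [-0.0, 0.001, -1.0]]
ft_force: [-1.0, -0.1, -0.3]
finger_gap: 0.0243
gripper_force: 25.0
```

Call:
drive_tool --pt "0 0 0 0 0 0 15" --pt "0 0 0 0 0 0 15" --pt "0 0 0 0 0 0 15"

```text
time: 9.78
ee_pos: [0.5723, -0.0767, 0.1182]
tcp_rot: [[0.092, 0.996, 0.0], [0.996, -0.092, -0.0], [-0.0, 0.0, -1.0]]
ft_force: [-0.2, 0.4, -1.4]
finger_gap: 0.0242
gripper_force: 25.0
```

Not touching yet. I'll go down another millimetre or so, slowly.

Call:
drive_tool --pt "0 0 0.01 0 0 0 15" --pt "0 0 0.02 0 0 0 15" --pt "0 0 0.02 0 0 0 15" --pt "0 0 0.03 0 0 0 15" --pt "0 0 0.03 0 0 0 15" --pt "0 0 0.03 0 0 0 15"

```text
time: 10.28
ee_pos: [0.5726, -0.0768, 0.1177]
tcp_rot: [[0.092, 0.996, 0.001], [0.996, -0.092, -0.0], [-0.0, 0.001, -1.0]]
ft_force: [-1.2, 0.7, 5.5]
finger_gap: 0.0247
gripper_force: 25.0
```

```bash
python3 -c "
from h import *
p=snap('scene','s4.png');go(.573,-.0765,.118)
a=cv2.imread('pics/s4.png')[190:290,220:340];cv2.imwrite('pics/s4c.png',cv2.resize(a,None,fx=5,fy=5,interpolation=cv2.INTER_CUBIC))"
```

```text
move [ 0.009  0.008 -0.007] turn [ 0.01   0.003 -0.043] pos [ 0.5727 -0.0768  0.1177] t 10.3333 gap 0.0243 F [-2.1 -0.1  6. ]
```

View pics/s4c.png

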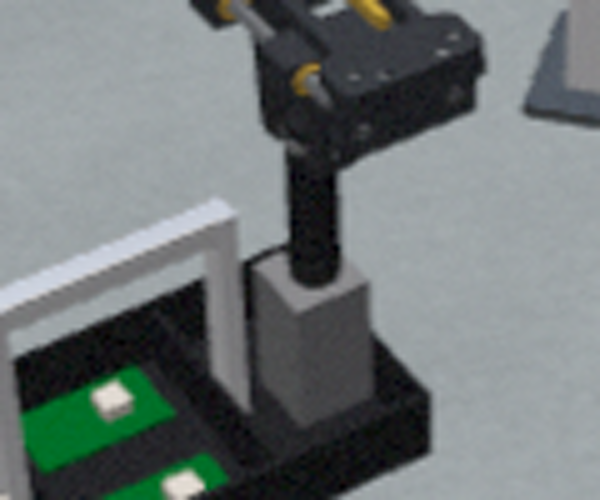

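The shoulder sits on the socket top (crop (275, 315)), with 6 N of contact at the expected height. I'll release and rise.

Call:
drive_tool --pt "0 0 0 0 0 0 60" --pt "0 0 0 0 0 0 60" --pt "0 0 0 0 0 0 70" --pt "0 0 0 0 0 0 70" --pt "0 0 0 0 0 0 70" --pt "0 0 0 0 0 0 70" --pt "0 0 0 0 0 0 70" --pt "0 0 0 0 0 0 70"

```text
time: 11.0
ee_pos: [0.5722, -0.0766, 0.1167]
tcp_rot: [[0.092, 0.996, -0.0], [0.996, -0.092, 0.0], [0.0, -0.0, -1.0]]
ft_force: [-0.3, 1.1, 0.1]
finger_gap: 0.0701
gripper_force: 0.0
```

Call:
drive_tool --pt "0 0 -0.2 0 0 0 70" --pt "0 0 -0.5 0 0 0 70" --pt "0 0 -0.8 0 0 0 70" --pt "0 0 -1.2 0 0 0 70" --pt "0 0 -1.6 0 0 0 70" --pt "0 0 -2 0 0 0 70" --pt "0 0 -2.3 0 0 0 70" --pt "0 0 -2.5 0 0 0 70" --pt "0 0 -2.5 0 0 0 70"

```text
time: 11.75
ee_pos: [0.5736, -0.0771, 0.2198]
tcp_rot: [[0.092, 0.996, 0.004], [0.996, -0.092, -0.001], [-0.001, 0.004, -1.0]]
ft_force: [-1.0, 0.4, 0.5]
finger_gap: 0.0701
gripper_force: 0.0
```

```bash
python3 -c "
from h import *
go(.563,-.181,.217)
p=snap('scene','s5.png')
a=cv2.imread('pics/s5.png')[180:320,170:330];cv2.imwrite('pics/s5c.png',cv2.resize(a,None,fx=4,fy=4,interpolation=cv2.INTER_CUBIC))"
```

```text
move [-2.612 -0.025  0.073] turn [ 0.042  0.01  -0.043] pos [ 0.5736 -0.0771  0.2198] t 11.75 gap 0.0701 F [-1.   0.4  0.5]
```

View pics/s5c.png

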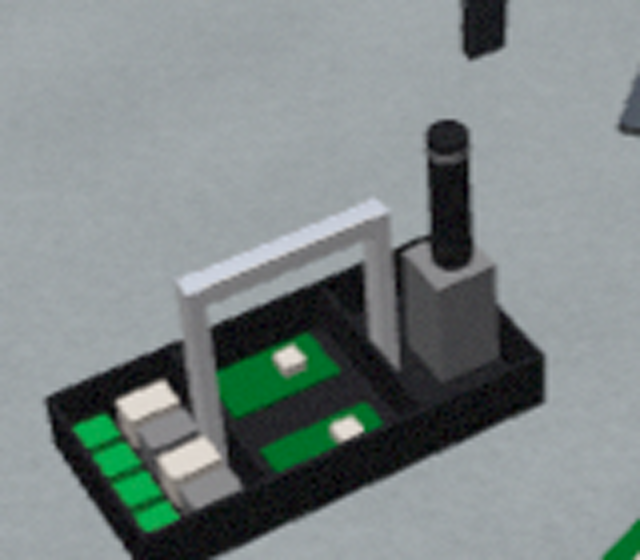

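The driver is standing in the socket (shoulder at crop (255, 452)), clear of the fingers, and the caddy hasn't moved. Next I'll move over the bar centre and go down.

Call:
drive_tool --pt "-0.4 0 0 0 0 0 70" --pt "-0.9 0 0 0 0 0 70" --pt "-1.5 0 0 0 0 0 70" --pt "-2 0 0 0 0 0 70" --pt "-2.4 0 0 0 0 0 70" --pt "-2.6 0 0 0 0 0 70" --pt "-2.6 0 0 0 0 0 70" --pt "-2.6 0 0 0 0 0 70"

```text
time: 12.47
ee_pos: [0.5623, -0.1799, 0.216]
tcp_rot: [[0.092, 0.996, -0.001], [0.996, -0.092, 0.001], [0.001, -0.001, -1.0]]
ft_force: [0.7, -0.3, -0.3]
finger_gap: 0.07
gripper_force: 0.0
```

```bash
python3 -c "
from h import *
go(.563,-.181,.116)"
```

```text
move [-0.029  0.022  2.501] turn [-0.012 -0.009 -0.05 ] pos [ 0.5623 -0.1799  0.216 ] t 12.4667 gap 0.07 F [ 0.7 -0.3 -0.3]
```

Call:
drive_tool --pt "0 0.02 0.3 0 0 0 70" --pt "0 0.02 0.7 0 0 0 70" --pt "-0.03 0.02 1.1 0 0 0 70" --pt "-0.03 0.02 1.5 0 0 0 70" --pt "-0.03 0.02 1.9 0 0 0 70" --pt "-0.03 0.02 2.2 0 0 0 70" --pt "-0.03 0.02 2.4 0 0 0 70" --pt "-0.03 0.02 2.5 0 0 0 70" --pt "-0.03 0.02 2.5 0 0 0 70"

```text
time: 13.22
ee_pos: [0.563, -0.1808, 0.1158]
tcp_rot: [[0.091, 0.996, -0.001], [0.996, -0.091, 0.001], [0.001, -0.001, -1.0]]
ft_force: [-0.4, -0.0, 0.6]
finger_gap: 0.07
gripper_force: 0.0
```

Call:
drive_tool --pt "0 0 0 0 0 0 50" --pt "0 0 0 0 0 0 30" --pt "0 0 0 0 0 0 22" --pt "0 0 0 0 0 0 18" --pt "0 0 0 0 0 0 5" --pt "0 0 0 0 0 0 5" --pt "0 0 0 0 0 0 5" --pt "0 0 0 0 0 0 5" --pt "0 0 0 0 0 0 5" --pt "0 0 0 0 0 0 5" --pt "0 0 0 0 0 0 5" --pt "0 0 0 0 0 0 5" --grip_force 55

```text
time: 14.22
ee_pos: [0.5634, -0.1814, 0.1168]
tcp_rot: [[0.092, 0.996, -0.0], [0.996, -0.092, 0.0], [0.0, -0.0, -1.0]]
ft_force: [0.6, -0.8, -0.0]
finger_gap: 0.0052
gripper_force: 0.0
```

The fingers shut without touching anything, so I need a look.

```bash
python3 -c "
from h import *
p=snap('scene','s6.png');print(proj(p,[.563,-.181,.135]),robot.observe()['gripper_force'],robot.observe()['finger_gap'])
a=cv2.imread('pics/s6.png')[180:320,170:330];cv2.imwrite('pics/s6c.png',cv2.resize(a,None,fx=4,fy=4,interpolation=cv2.INTER_CUBIC))"
```

```text
[[242.72210429 241.0513669 ]] 0.0 0.004729784444086407
```

View pics/s6c.png

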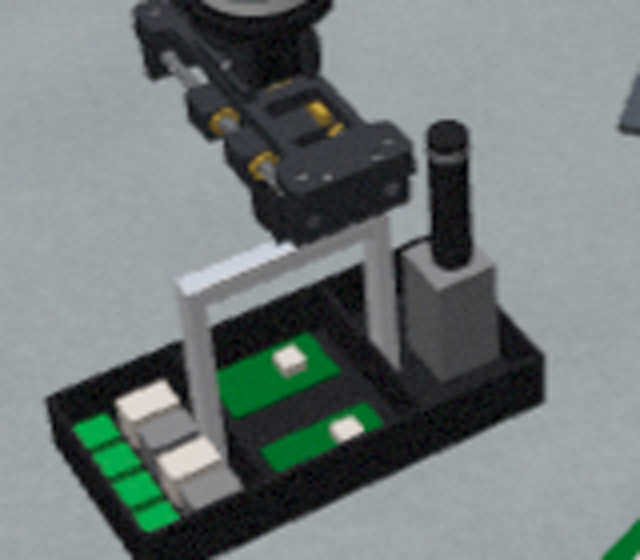

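The crop shows the bar still unoccluded at (284, 250), exactly where the near finger should be, with the gripper body's lower corner at (300, 240). I'll check the geometry by projecting it.

Run:
```python
from h import *
np.set_printoptions(precision=4,suppress=True)
p=snap('scene')
s=robot.observe(); R=np.array(s['tcp_rot']); e=np.array(s['ee_pos']);print(e)
c=lambda v:(proj(p,e+R@np.array(v))-[180,170])[0][::-1]*4
for n,v in dict(tip=[0,0,0],tipNear=[0,.015,0],tipFar=[0,-.015,0],grasp=[0,0,-.019],body_nL=[-.0375,.0935,-.064],body_nR=[.0375,.0935,-.064],body_fL=[-.0375,-.0935,-.064],nL75=[-.0935,.0375,-.064],nR75=[.0935,.0375,-.064]).items(): print(n,c(v))
B=lambda x,y,z:(proj(p,np.array([.563,-.181,0])+x*np.array([.996,-.09,0])+y*np.array([.09,.996,0])+[0,0,z])-[180,170])[0][::-1]*4
for y in(-.063,.063):print('bar top',y,B(0,y,.143),'bottom near edge',B(.007,y,.127))
# where is the mean diff to the picture before descending
a=cv2.imread('pics/s5.png').astype(int);b=p['color'][:,:,::-1].astype(int)
d=(abs(a-b).sum(2)>60); 
for r in range(228,262,2): print(r,(r-180)*4,''.join('#' if x else '.' for x in d[r,205:285]))
```

```text
[ 0.5634 -0.1815  0.1168]
tip [286.346  275.7388]
tipNear [299.2986 291.052 ]
tipFar [273.5798 260.646 ]
grasp [283.7826 250.5261]
body_nL [300.0049 314.9813]
body_nR [426.2836 260.3024]
body_fL [138.5851 122.0576]
nL75 [151.5646 293.5934]
nR75 [461.0415 164.8411]
bar top -0.063 [180.3211 283.0698] bottom near edge [189.2319 311.9731]
bar top 0.063 [381.7673 198.9291] bottom near edge [389.3816 227.0662]
228 192 ...........................#########################################............
230 200 ...........................#########################################............
232 208 ............................####################################................
234 216 ............................################################....................
236 224 ..............................########################..........................
238 232 ................................##################..............................
240 240 .................................############...................................
242 248 .......................................#........................................
244 256 ................................................................................
246 264 ................................................................................
248 272 ................................................................................
250 280 ................................................................................
252 288 ................................................................................
254 296 ................................................................................
256 304 ................................................................................
258 312 ................................................................................
260 320 ................................................................................
```

Run:
```python
from h import *
np.set_printoptions(precision=1,suppress=True)
p=snap('scene')
R=np.array([[.092,.996,0],[.996,-.092,0],[0,0,-1]])
e=np.array([.5736,-.0771,.2198])
print('s5 observed finger bottom cols 463-505, row 45-58')
for dz in(0,.02,.03,.04):
  for w in (-.009,.009):
    print(dz,w,[((proj(p,e+[0,0,dz]+R@np.array([w,y,0]))-[180,170])[0][::-1]*4) for y in(.035,.061,-.035)])
# search the present image for the fingers vs pic s5 : lowest dark pixel
e=np.array([.4796,.1998,.1228]);print('s2 observed tip bottom ~ (275,198) in crop')
for dz in(0,.02,.03,.04): print(dz,((proj(p,e+[0,0,dz]+R@np.array([0,.0125+.013,0]))-[110,280])[0][::-1]*4))
```

```text
s5 observed finger bottom cols 463-505, row 45-58
0 -0.009 [array([461.1, 105.8]), array([486.9, 131.4]), array([394.9,  40.3])]
0 0.009 [array([489.4,  94.4]), array([515.4, 119.6]), array([422.6,  29.6])]
0.02 -0.009 [array([460.1,  76.4]), array([486.2, 101.8]), array([393.3,  11.2])]
0.02 0.009 [array([488.8,  65. ]), array([515. ,  90.1]), array([421.3,   0.6])]
0.03 -0.009 [array([459.6,  61.4]), array([485.8,  86.8]), array([392.5,  -3.6])]
0.03 0.009 [array([488.4,  50.1]), array([514.9,  75.1]), array([420.7, -14.1])]
0.04 -0.009 [array([459.2,  46.3]), array([485.5,  71.6]), array([391.6, -18.5])]
0.04 0.009 [array([488.1,  35. ]), array([514.7,  60. ]), array([420., -29.])]
s2 observed tip bottom ~ (275,198) in crop
0 [282.5 253.7]
0.02 [284.  228.3]
0.03 [284.8 215.3]
0.04 [285.5 202.3]
```

The projections show the fingertips about 39 mm higher than the reported TCP z. That also fits the earlier grip near the top of the driver handle. So the fingers closed just above the bar. I'll open them, go about 38 mm lower while watching the force, and grip again.

Call:
drive_tool --pt "0 0 0 0 0 0 70" --pt "0 0 0 0 0 0 70" --pt "0 0 0 0 0 0 70" --pt "0 0 0 0 0 0 70" --pt "0 0 0 0 0 0 70" --pt "0 0 0 0 0 0 70" --pt "0 0 0 0 0 0 70" --pt "0 0 0 0 0 0 70"

```text
time: 15.03
ee_pos: [0.5634, -0.1815, 0.1169]
tcp_rot: [[0.092, 0.996, 0.0], [0.996, -0.092, -0.0], [-0.0, 0.0, -1.0]]
ft_force: [-0.2, -1.0, -0.9]
finger_gap: 0.0563
gripper_force: 0.0
```

Call:
drive_tool --pt "0 0 0.1 0 0 0 70" --pt "0 0 0.2 0 0 0 70" --pt "0 0 0.3 0 0 0 70" --pt "0 0 0.4 0 0 0 70" --pt "0 0 0.5 0 0 0 70" --pt "0 0 0.6 0 0 0 70" --pt "0 0 0.7 0 0 0 70" --pt "0 0 0.8 0 0 0 70" --pt "0 0 0.88 0 0 0 70" --pt "0 0 0.95 0 0 0 70" --pt "0 0 0.95 0 0 0 70"

```text
time: 15.95
ee_pos: [0.563, -0.1813, 0.0781]
tcp_rot: [[0.092, 0.996, -0.001], [0.996, -0.092, 0.001], [0.0, -0.001, -1.0]]
ft_force: [0.3, 0.4, 0.2]
finger_gap: 0.0701
gripper_force: 0.0
```

```bash
python3 -c "
from h import *
go(.563,-.181,.078)
p=snap('scene','s7.png')
a=cv2.imread('pics/s7.png')[180:320,170:330];cv2.imwrite('pics/s7c.png',cv2.resize(a,None,fx=4,fy=4,interpolation=cv2.INTER_CUBIC))"
```

```text
move [ 0.007 -0.     0.002] turn [-0.01  -0.004 -0.044] pos [ 0.563  -0.1813  0.0781] t 15.95 gap 0.0701 F [0.3 0.4 0.2]
```

View pics/s7c.png

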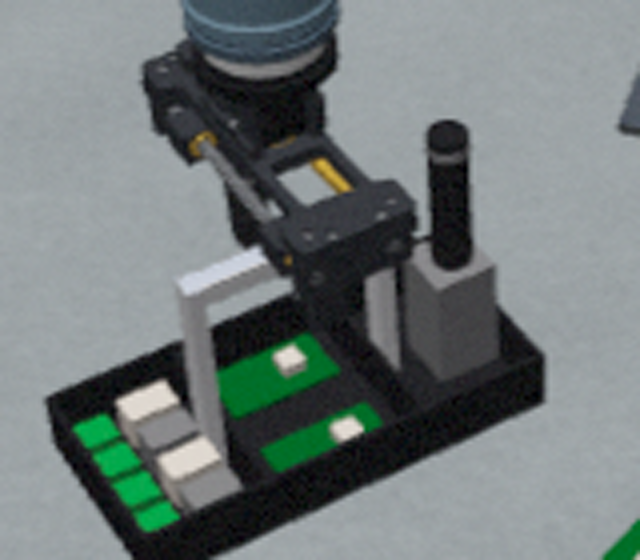

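The open fingers now straddle the bar: the near one shows at crop (320, 310), reaching below bar level, and the body clears both bar and driver. I'll grip.

Call:
drive_tool --pt "0 0 0 0 0 0 50" --pt "0 0 0 0 0 0 30" --pt "0 0 0 0 0 0 22" --pt "0 0 0 0 0 0 18" --pt "0 0 0 0 0 0 5" --pt "0 0 0 0 0 0 5" --pt "0 0 0 0 0 0 5" --pt "0 0 0 0 0 0 5" --pt "0 0 0 0 0 0 5" --pt "0 0 0 0 0 0 5" --pt "0 0 0 0 0 0 5" --pt "0 0 0 0 0 0 5" --grip_force 58

```text
time: 17.0
ee_pos: [0.5629, -0.1814, 0.0789]
tcp_rot: [[0.092, 0.996, -0.001], [0.996, -0.092, 0.0], [0.0, -0.001, -1.0]]
ft_force: [-5.2, 0.4, 4.9]
finger_gap: 0.0131
gripper_force: 58.0
```

Call:
drive_tool --pt "0 0 -0.03 0 0 0 5" --pt "0 0 -0.07 0 0 0 5" --pt "0 0 -0.12 0 0 0 5" --pt "0 0 -0.18 0 0 0 5" --pt "0 0 -0.25 0 0 0 5" --pt "0 0 -0.33 0 0 0 5" --pt "0 0 -0.4 0 0 0 5" --pt "0 0 -0.46 0 0 0 5" --pt "0 0 -0.5 0 0 0 5" --pt "0 0 -0.5 0 0 0 5" --pt "0 0 -0.5 0 0 0 5" --pt "0 0 -0.5 0 0 0 5"

```text
time: 18.0
ee_pos: [0.5633, -0.1814, 0.0987]
tcp_rot: [[0.092, 0.996, -0.0], [0.996, -0.092, 0.0], [0.0, -0.0, -1.0]]
ft_force: [-0.3, 0.3, -5.7]
finger_gap: 0.0134
gripper_force: 58.0
```

```bash
python3 -c "
from h import *
go(.563,-.181,.078); print(robot.observe()['torque'])"
```

```text
move [ 0.01  -0.007  0.517] turn [-0.002 -0.001 -0.043] pos [ 0.5633 -0.1814  0.0987] t 18.0 gap 0.0134 F [-0.3  0.3 -5.7]
[-0.02989472 -0.08487874  0.06018937]
```

The force is 5.7 N, the full weight, with little moment. I'll lift on smoothly.

Call:
drive_tool --pt "0 0 -0.1 0 0 0 5" --pt "0 0 -0.3 0 0 0 5" --pt "0 0 -0.55 0 0 0 5" --pt "0 0 -0.85 0 0 0 5" --pt "0 0 -1.15 0 0 0 5" --pt "0 0 -1.45 0 0 0 5" --pt "0 0 -1.75 0 0 0 5" --pt "0 0 -2.05 0 0 0 5" --pt "0 0 -2.35 0 0 0 5" --pt "0 0 -2.65 0 0 0 5" --pt "0 0 -2.9 0 0 0 5" --pt "0 0 -3.05 0 0 0 5"

```text
time: 19.0
ee_pos: [0.5639, -0.1818, 0.2228]
tcp_rot: [[0.092, 0.996, 0.002], [0.996, -0.092, -0.001], [-0.001, 0.002, -1.0]]
ft_force: [0.8, -0.5, -5.4]
finger_gap: 0.0131
gripper_force: 58.0
```

Call:
drive_tool --pt "0 0 -0.1 0 0 0 5" --pt "0 0 -0.1 0 0 0 5" --pt "0 0 -0.1 0 0 0 5" --pt "0 0 -0.1 0 0 0 5" --pt "0 0 -0.1 0 0 0 5" --pt "0 0 -0.1 0 0 0 5" --pt "0 0 -0.1 0 0 0 5" --pt "0 0 -0.1 0 0 0 5" --pt "0 0 -0.1 0 0 0 5" --pt "0 0 -0.1 0 0 0 5" --pt "0 0 -0.1 0 0 0 5" --pt "0 0 -0.1 0 0 0 5"

```text
time: 20.0
ee_pos: [0.5634, -0.1815, 0.2249]
tcp_rot: [[0.092, 0.996, 0.0], [0.996, -0.092, -0.0], [-0.0, 0.0, -1.0]]
ft_force: [0.1, 0.7, -5.1]
finger_gap: 0.0133
gripper_force: 58.0
```

```bash
python3 -c "
from h import *
go(.563,-.181,.078); print(robot.observe()['torque'])
p=snap('scene','s8.png')
a=np.array([.563,-.181,0]);u=np.array([.996,-.09,0]);v=np.array([.09,.996,0])
for y in(-.13,.13):print('level underside near edge corner, lift .146',(proj(p,a+.065*u+y*v+[0,0,.146])-[110,150])[0][::-1]*3)
a=cv2.imread('pics/s8.png')[110:300,150:350];cv2.imwrite('pics/s8c.png',cv2.resize(a,None,fx=3,fy=3,interpolation=cv2.INTER_CUBIC))"
```

```text
move [ 0.012 -0.011  3.672] turn [ 0.     0.    -0.043] pos [ 0.5634 -0.1815  0.2249] t 20.0 gap 0.0133 F [ 0.1  0.7 -5.1]
[-0.00776228 -0.03589891  0.03684903]
level underside near edge corner, lift .146 [149.28518651 510.40758022]
level underside near edge corner, lift .146 [468.45333919 371.30492854]
```

View pics/s8c.png

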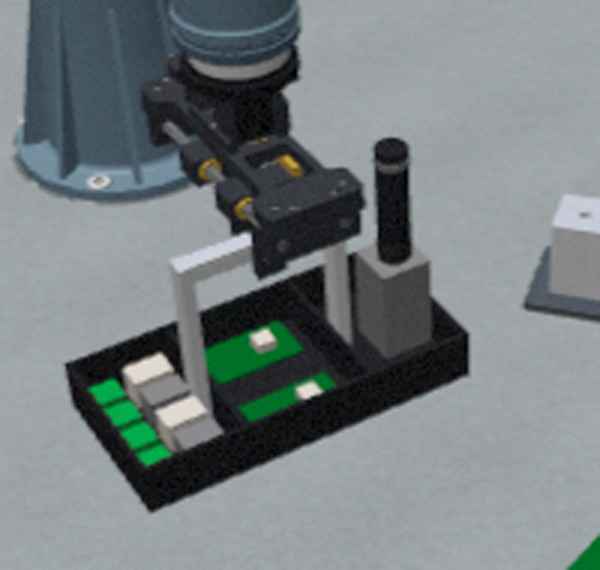

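The caddy's lower corners are at crop (152, 511) and (468, 375). A level caddy lifted 146 mm would put them at (149, 510) and (468, 371). It hangs level and steady, with the driver seated, so I'm handing in.

```bash
python3 -c "
from workcell import robot
print(robot.sign_off())"
```

```text
the job is handed in; nothing more can be done
None
```

The screwdriver is fully seated in the caddy socket, and I handed the job in at about 20 s with the gripper holding the caddy level and steady about 14.6 cm above the bench; the first try at the caddy handle closed just above the bar and was redone lower.

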